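# Dock the tester's measuring module and latch it

## Robot

A 6-joint arm with a two-finger parallel gripper is mounted at the origin on the work surface. World frame = base frame: x ahead of the robot, y to its left, z up, the work surface at z = 0. Lengths are in m, angles in rad, forces in N, time in s.
With the tool pointing down it reaches from about 0.25 to 0.775 m from the base axis. Payload 4 kg.
Tool frame: the origin (TCP) lies midway between the tips of the shut fingers; the grasp point (between the pads) lies r.grasp_offset behind it (r.grasp_offset is the distance from the TCP to the grasp point, in m); z points along the fingers, y is the line along which they close (so a half turn about z gives the same grasp; the last joint's range is limited). The gripper opens to 94 mm and grips with 3 to 60 N. Pads are 16 mm wide; open, the fingers measure 119 mm over their backs; the gripper's body (75 mm by 177 mm) begins 78 mm behind the grasp point.
Start: joints at [-1.313, 0.087, 1.371, -0, 1.684, -0.103], TCP at [0.194, -0.515, 0.206] pointing down, gripper open.
Joint ranges: [-3.1, 3.1], [-0.76, 2.03], [0.27, 2.55], [-1.08, 4.22], [0.17, 2.65], [-2.57, 2.57]. Speed limits (rad/s): [2.79, 2.79, 3.14, 3.14, 3.14, 3.14].

## Interface

Orientations are given as a unit quaternion [x, y, z, w].
In Python, from station import sensors, viewer, finish_job, r gives the robot as it stands.
- The arm moves only by the shell command python3 -m creep 'ROWS' [FORCE]. ROWS is JSON, a list that holds one entry, the list of rows, each a list of 7 numbers: the shift along the world's x, y, z in m, then the turn, a rotation vector about the world's x, y, z in degrees, then the finger opening in m, from 0 to 0.094. A call has 1 to 20 rows; each row is the pose to reach, as a shift and turn from the pose commanded when the call began; what a row does not reach only later rows make up. A row lasts 1/8 s, in which the tool goes at most 62.5 mm and 10.7 degrees, less where a joint would pass 70% of its speed; a pose out of reach is approached as far as the arm can. A call with a gripper value outside its range is refused whole. The fingers move at their own pace and stop on an object; FORCE is the grip in N (left out, the last holds). Time passes only in rows, so rows that repeat a pose let the fingers close. It gives the time, the measured TCP pose, the force, the opening and the grip force at its end, in the units of the state.
- sensors.state(): the state, without advancing time (a new reading comes with each control period).
- viewer.get_image(name): name is "side" or "top"; returns (picture, depth): 420x560x3 uint8, red, green, blue; 420x560 float32, m along the optical axis (not along the pixel's ray), 0 where there is no reading.
- viewer.camera_model(name): a dict with "camera_matrix" (3x3 intrinsics, pixels), "extrinsics" (4x4, takes a point from camera to world coordinates). Camera axes: x right, y down, z forward; pixel columns grow to the right and rows downward; lengths in m; the calibration is good to about 2 mm. A picture is of the moment at which its call begins. camera_model takes no time and is no camera call.
- finish_job(): hands the job in; it is judged then, once.
Trained networks look in the newest picture that a camera, given by its name, has taken for a name from the list of things; names that differ only in an ending like _2 or _b are one class to them, and where a whole thing is asked for, a point or a joint stands for the part that bears it (a point fixed in the world has none). Each returns a list of dicts, best first, with "conf" (0 to 1); they miss things now and then, are a little off and sometimes report something else, mostly with a low value. They report only what shows in the picture. A call takes as long as a camera call. They do not tell look-alikes from the thing itself.
- viewer.outline_of(camera, query): "mask" (420x560 bool, what is visible of it) and "rect" ([left, top, width, height] in pixels, round what is visible of it).
The state is a dict: "time_s": time; "qpos": joint angles; "joint_vel": joint speeds; "tau": joint torques, N m; "ee_pos": TCP position; "eef_rot": TCP orientation; "wrist_force": force on the tool from outside, world axes, zero at the start; "wrist_torque": the same for the moment, N m; "gripper_width": finger opening in m; "grip_force": force on a finger pad.
Only numpy, scipy, OpenCV 4.12 (cv2) and the standard library are available. Lean on these libraries where they do the work, as an engineer would, in place of code of your own. Each camera call takes 0.05 s, during which the arm holds its last target. There are 200 camera calls.

## Task

Push the hardness tester's measuring module along the bench into its dock, plug end first, until the plug is fully home in the socket and the body sits against the socket face, then swing the dock's latch bar shut across the back of the module into its catch. The module is too wide to grip, so it has to be slid; leave everything else on the bench where it stands.

Things in the scene. Friction and masses are not known exactly. Their poses are not given: they have to be found in the camera images.
- module: Loose grey box, the measuring module: body 92 (x) x 100 (y) x 50 high mm, 0.4 to 0.8 kg, flat on the bench. A black plug tongue sticks out of its +x face. Origin: centre of the body's underside; +x points out of the plug. Centre of mass about 7 mm ahead of the body's centre. Dark display patch on top. Sliding it takes about 3 to 10 N.
- plug_tip (a point): Middle of the plug tongue's front face, 76 mm ahead of the module's origin and 18 mm up. The tongue is 30 long x 78 wide x 24 high mm, its underside 6 mm above the bench, its two upright front corners rounded at 10 mm radius. The body has 11 mm wide shoulders either side of it.
- dock: Fixed cream dock. Frame: origin on the bench in the middle of the socket mouth, +x the way the module goes in, z up. Housing x 0 to 140, y -80 to 80, 62 mm high. In its x = 0 face is the socket hole, 81 wide, 36 high, 36 deep, open down to the bench (no sill). Module home: its origin at x -46, y 0 here, axes parallel, rear face at x -92.
- bay_mouth (a point): Middle of the open end of the bay before the socket: x -111, y 0, on the bench, in the dock's frame. Two cream arms 34 mm high bound the bay, from x 0 to -111 at y 58 to 80 and y -80 to -58 mm, ends rounded, 116 mm clear between them; the bay is open at the top. The -y arm's end carries the latch hinge, the +y arm's end the catch.
- latch (a joint): Latch bar angle about an upright hinge. 0 = closed: bar along the dock's y across the bay's end, in its catch, 3 mm behind a module that is home. Grows as it opens: 1.57 = straight out along the dock's -x, 2.0 = stop, leaning away from the bay. Starts at 0.9 to 1.8; below about 1.5 it stands in the module's way. Friction 0.05 N m holds it anywhere; no spring.
- latch_hinge (a point): The latch's hinge axis, at x -100, y -69, z 42 mm in the dock's frame. The steel bar is 155 mm long from here, 10 mm thick horizontally, and spans z = 36 to 48 mm above the bench; a black finger pin 10 mm in diameter stands 20 mm up from it at 105 mm from the hinge.
- latch_tip (a point): Free end of the latch bar, on its centre line, 155 mm from the hinge, 42 mm above the bench.
- test_block: Bystander: steel disc 64 mm diameter, 15 mm high, near the bay's entrance on the +y side of the dock. Origin: centre of its underside.
- indenter_case: Bystander: black case 70 x 45 x 28 mm, beside the dock's housing on its -y side. Origin: centre of its underside.
- v_anvil: Bystander: V anvil, 40 mm diameter, 44 mm high, standing 14.5 to 17.5 cm behind the module's centre. Origin: centre of its underside.
- flat_anvil: Bystander: mushroom-shaped black anvil, 60 mm diameter, 36 mm high, beyond the module to the robot's right. Origin: centre of its underside.
- screwdriver: Bystander: screwdriver lying at the far side of the bench, about 200 mm long, 30 mm high.
- oil_bottle: Bystander: white bottle 56 mm diameter, 120 mm high, past the dock to the robot's left. Origin: centre of its underside.
- weight: Bystander: brass weight 60 mm diameter, 35 mm high, to the robot's left. Origin: centre of its underside.
Mind the look-alikes: they are no part of the job. Several things have the shape of the module; the one meant has the colours described above.

How it is judged:
On the way:
1. the module's plug is home in the socket (within 6 mm) (x of module in the frame of dock between -0.052 and -0.04 m and y of module in the frame of dock between -0.004 and 0.004 m and angle between the x axis of module and the x axis of dock, either way round below 0.06 rad and z of module in the frame of dock below 0.006 m and angle between module's own z axis and vertical below 0.05 rad), for 0.2 s.
At the end, for the whole second after the job is handed in: The module lies flat and still with its plug in the socket: body within 4 mm of the socket face, within 4 mm sideways and 0.06 rad of the dock's line; the latch bar is closed in its catch (under 0.06 rad) and still; no bystander has been moved more than 30 mm (x of module in the frame of dock between -0.05 and -0.04 m and y of module in the frame of dock between -0.004 and 0.004 m and angle between the x axis of module and the x axis of dock, either way round below 0.06 rad and z of module in the frame of dock below 0.006 m and angle between module's own z axis and vertical below 0.05 rad and value of joint latch below 0.06 rad and velocity of joint latch below 0.05 rad/s and linear speed of module below 0.01 m/s); the robot touches nothing.
It fails at once if another thing on the bench is moved more than 30 mm (distance of any of test_block, indenter_case, v_anvil, flat_anvil, screwdriver, oil_bottle, weight from where it was at the start of the episode above 0.03 m).
It also fails if it takes over 72 s, if anything falls off the work surface, if the arm or the gripper's body presses on something with over 40 N, if the wrist force passes 120 N, or if a joint passes its speed limit or range.

## Working session

There is one attempt and no reset: what is moved stays moved. The work goes in short steps, Python scripts to look and compute and a shell command to move; the robot and the scene stay as the last step left them, time stands still between calls to the robot, and variables do not carry over. Pictures are saved under pics/ and viewed, at most 10 in all, crops included, and the job is handed in when it is done.

```bash
ls; mkdir -p pics; cat > h.py <<'E'
import numpy as np, cv2
from station import sensors, viewer, finish_job, r
def snap(n,fn=None):
    im,d=viewer.get_image(n)
    if fn: cv2.imwrite('pics/'+fn,im[:,:,::-1])
    return im,d
def cloud(n,d):
    m=viewer.camera_model(n);K=np.array(m['camera_matrix']);T=np.array(m['extrinsics'])
    v,u=np.indices(d.shape)
    P=np.stack([(u-K[0,2])/K[0,0]*d,(v-K[1,2])/K[1,1]*d,d],-1)
    return P@T[:3,:3].T+T[:3,3]
E
python3 - <<'E'
from h import *
s=sensors.state();print(s['ee_pos'],s['eef_rot'],s['gripper_width'],r.grasp_offset)
for c in ['top','side']:
    im,d=snap(c,c+'0.png');P=cloud(c,d);print(c,np.array(viewer.camera_model(c)['extrinsics'])[:3,3])
    for q in ['module','dock','latch','test_block','indenter_case','v_anvil','flat_anvil','weight','oil_bottle','screwdriver']:
        for o in viewer.outline_of(c,q)[:4]:
            m=o['mask']&(d>0)
            if m.sum()<5: continue
            p=P[m]; t=p[p[:,2]>np.percentile(p[:,2],90)-.006]
            print(q,round(o['conf'],2),o['rect'],'top',t.mean(0).round(3),'lo',p.min(0).round(3),'hi',p.max(0).round(3))
E
```

```text
pics
[ 0.19400727 -0.51405717  0.20432008] [ 9.83771169e-01  1.79424344e-01 -8.85599841e-05 -1.08851055e-03] 0.09398864376967384 0.0188
top [ 0.28563365 -0.0190879   1.49252583]
module 0.9 [381.6, 227.1, 45.9, 36.6] top [ 0.405 -0.362  0.051] lo [ 0.35  -0.442 -0.009] hi [ 0.465 -0.306  0.06 ]
module 0.67 [325.0, 176.8, 43.8, 36.6] top [ 0.568 -0.213  0.052] lo [ 0.518 -0.26  -0.002] hi [ 0.62  -0.138  0.06 ]
dock 0.59 [177.1, 160.8, 135.9, 67.3] top [0.574 0.231 0.064] lo [ 0.466 -0.088 -0.01 ] hi [0.685 0.32  0.074]
dock 0.34 [261.0, 180.3, 50.1, 18.8] top [ 0.584 -0.014  0.051] lo [ 0.553 -0.085 -0.007] hi [0.624 0.058 0.071]
latch 0.49 [265.2, 179.5, 48.5, 20.6] top [ 0.58  -0.024  0.051] lo [ 0.551 -0.088 -0.006] hi [0.61  0.048 0.071]
test_block 0.7 [312.5, 103.8, 22.9, 55.7] top [ 0.822 -0.134  0.026] lo [ 0.683 -0.157 -0.003] hi [ 0.875 -0.099  0.033]
test_block 0.64 [271.7, 234.4, 16.5, 21.5] top [0.413 0.012 0.016] lo [ 0.383 -0.018  0.004] hi [0.443 0.041 0.023]
indenter_case 0.87 [217.7, 144.9, 19.5, 15.9] top [0.704 0.174 0.03 ] lo [0.682 0.143 0.012] hi [0.728 0.208 0.0
[... 1821 characters left out ...]
il 0.42 [259.3, 210.8, 58.6, 21.3] top [ 0.586 -0.022  0.049] lo [ 0.517 -0.092 -0.002] hi [0.623 0.1   0.07 ]
flat_anvil 0.71 [204.2, 324.0, 35.7, 28.4] top [ 0.685 -0.373  0.036] lo [ 0.632 -0.402 -0.002] hi [ 0.713 -0.32   0.039]
weight 0.48 [307.2, 139.6, 20.0, 15.6] top [0.415 0.394 0.035] lo [ 0.348  0.363 -0.001] hi [0.444 0.494 0.039]
oil_bottle 0.94 [368.9, 133.2, 21.6, 43.1] top [0.631 0.425 0.113] lo [0.524 0.398 0.001] hi [0.658 0.701 0.124]
screwdriver 0.71 [314.0, 274.9, 58.2, 44.3] top [ 0.83  -0.139  0.024] lo [ 0.724 -0.158 -0.001] hi [ 0.877 -0.099  0.029]
screwdriver 0.42 [259.3, 209.5, 56.7, 21.2] top [ 0.585 -0.023  0.049] lo [ 0.517 -0.092 -0.002] hi [0.623 0.1   0.07 ]
```

```bash
python3 - <<'E'
import cv2
a=cv2.imread('pics/top0.png')[90:290,120:460];b=cv2.imread('pics/side0.png')[120:370,80:420]
cv2.imwrite('pics/a.png',cv2.resize(a,(800,470),interpolation=cv2.INTER_CUBIC));cv2.imwrite('pics/b.png',cv2.resize(b,(800,588),interpolation=cv2.INTER_CUBIC))
E
```

```text
(no output)
```

View pics/a.png

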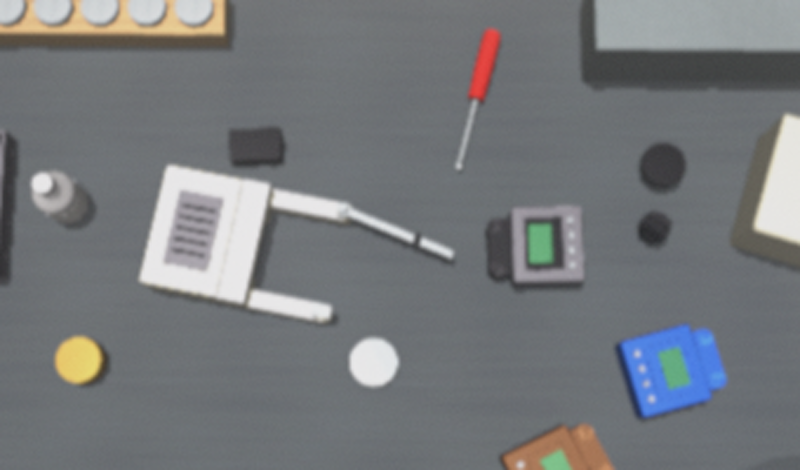

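View pics/b.png

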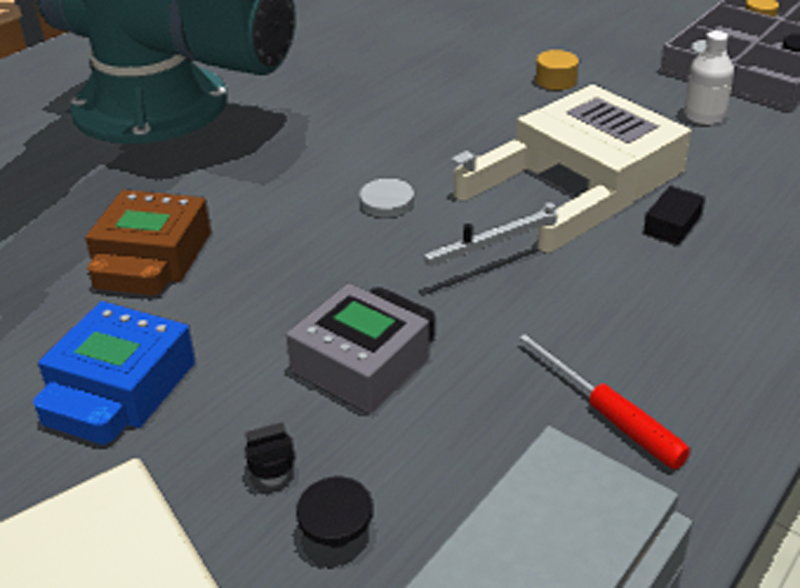

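The three module-shaped things in the full top image are grey at about (345,193), blue at (405,247) and brown at (~355,287). The grey one is the module: it has a grey body, a black plug and a dark patch, and it faces the cream dock. The latch stands partly in the way, at about 1.4 rad. The enlarged crops confirm this, so I'll measure precisely next.

```bash
cat >> h.py <<'E'
def onplane(n,mask,z):
    m=viewer.camera_model(n);K=np.array(m['camera_matrix']);T=np.array(m['extrinsics'])
    v,u=np.nonzero(mask);R=np.stack([(u-K[0,2])/K[0,0],(v-K[1,2])/K[1,1],np.ones(len(u))],-1)@T[:3,:3].T
    s=(z-T[2,3])/R[:,2];return T[:3,3]+R*s[:,None]
def rect(p):
    c,s,a=cv2.minAreaRect((p[:,:2]*1000).astype(np.float32));return np.round(c,1),np.round(s,1),round(a,1)
def big(m):
    k,l,st,_=cv2.connectedComponentsWithStats(m.astype(np.uint8));i=1+np.argmax(st[1:,4]);return l==i
def module(c,im,d,P,ctr):
    n=np.linalg.norm(P[...,:2]-ctr,axis=-1)<.085
    med=cv2.medianBlur(P[...,2].astype(np.float32),5)
    hsv=cv2.cvtColor(im,cv2.COLOR_RGB2HSV)
    m=big(n&(med>.044)&(med<.06))
    return rect(onplane(c,m,.05)),m
E
python3 - <<'E'
from h import *
for c in ['top','side']:
    im,d=snap(c);P=cloud(c,d);med=cv2.medianBlur(P[...,2].astype(np.float32),5)
    print(c,'bench z',np.median(P[...,2][(P[...,2]<.02)&(P[...,2]>-.02)&(P[...,0]>.4)]))
    print('module',module(c,im,d,P,(.572,-.216))[0])
    h=np.linalg.norm(P[...,:2]-(.576,.23),axis=-1)<.13
    m=big(h&(med>.055)&(med<.075)); print('housing',rect(onplane(c,m,.062)))
    a=np.linalg.norm(P[...,:2]-(.57,.06),axis=-1)<.16
    for lo,hi in((.027,.041),):
        m=a&(med>lo)&(med<hi)&(P[...,1]>-.0)&(P[...,1]<.14)
        k,l,st,_=cv2.connectedComponentsWithStats(m.astype(np.uint8))
        for i in range(1,k):
            if st[i,4]>40: print('arm',st[i,4],rect(onplane(c,l==i,.034)))
    m=a&(P[...,2]>.04)&(P[...,2]<.058)&(P[...,1]<.03)&(P[...,1]>-.12)&(P[...,0]>.54)
    m=big(m);p=onplane(c,m,.048);print('bar',m.sum(),rect(p), p[p[:,1].argmin()].round(3),p[p[:,1].argmax()].round(3))
    m=a&(P[...,2]>.058)&(P[...,1]<.03)&(P[...,0]>.5); print('pin',m.sum(),P[m].mean(0))
E
```

```text
top bench z 0.0002573139244899103
module (array([ 569.4, -213.3]), array([96.9, 91.8]), 0.6)
housing (array([576.2, 232.2]), array([140.8, 160.1]), 79.3)
arm 197 (array([619.2,  90.6]), array([99.4, 24.3]), 80.0)
arm 132 (array([481.8, 104.4]), array([73.6, 21.9]), 79.3)
bar 143 (array([577.7, -29.9]), array([127.9,  11.5]), 67.9) [ 0.557 -0.091  0.048] [0.6   0.03  0.048]
pin 9 [ 0.57153553 -0.04404029  0.06864028]
side bench z 0.0005096945716654977
module (array([ 573.2, -216.9]), array([102.6,  95.3]), 1.8)
housing (array([580.1, 227.8]), array([148. , 166.6]), 79.1)
arm 151 (array([482.7, 103.2]), array([79.4, 37.4]), 80.7)
arm 235 (array([617. ,  73.7]), array([139.7,  34.8]), 78.4)
bar 241 (array([581.1, -32.7]), array([135.,  24.]), 67.7) [ 0.565 -0.099  0.048] [0.603 0.031 0.048]
pin 22 [ 0.57524377 -0.04592107  0.06480796]
```

```bash
python3 -m creep '[[[0.05,0.07,0,0,0,-5,0],[0.1,0.14,0,0,0,-10,0],[0.13,0.19,0,0,0,-15,0],[0.16,0.24,0,0,0,-20,0],[0.19,0.29,0,0,0,-20,0],[0.22,0.33,0,0,0,-20,0],[0.25,0.37,0,0,0,-20,0],[0.28,0.41,0,0,0,-20,0],[0.3,0.44,-0.02,0,0,-20,0],[0.326,0.465,-0.04,0,0,-20,0],[0.326,0.465,-0.08,0,0,-20,0],[0.326,0.465,-0.12,0,0,-20,0],[0.326,0.465,-0.15,0,0,-20,0],[0.326,0.465,-0.176,0,0,-20,0],[0.326,0.465,-0.176,0,0,-20,0]]]'
```

```text
time_s: 3.08
ee_pos: [0.518, -0.0492, 0.0271]
eef_rot: [1.0, 0.006, -0.003, -0.001]
wrist_force: [-0.1, -0.2, -0.3]
gripper_width: 0.0004
grip_force: 0.0
```

```bash
python3 -m creep '[[[0.012,-0.004,0,0,0,0,0],[0.024,-0.008,0,0,0,0,0],[0.036,-0.012,0,0,0,0,0],[0.048,-0.016,0,0,0,0,0],[0.06,-0.019,0,0,0,0,0],[0.072,-0.023,0,0,0,0,0],[0.084,-0.027,0,0,0,0,0],[0.097,-0.03,0,0,0,0,0],[0.097,-0.03,0,0,0,0,0],[0.08,-0.03,0,0,0,0,0],[0.075,-0.03,0.08,0,0,0,0],[0.1,-0.06,0.13,0,0,0,0.05]]]'
python3 - <<'E'
from h import *
for c in ['side']:
    im,d=snap(c,'side1.png');P=cloud(c,d)
    for o in viewer.outline_of(c,'latch')[:1]: print(o['conf'],o['rect'])
    cv2.imwrite('pics/s1.png',cv2.resize(im[150:340,180:440],(780,570))[:,:,::-1])
E
```

```text
time_s: 4.58
ee_pos: [0.6139, -0.1023, 0.1471]
eef_rot: [1.0, 0.007, -0.001, -0.0]
wrist_force: [0.8, -0.2, 1.3]
gripper_width: 0.0069
grip_force: 0.0
0.75 [288.4, 210.5, 29.0, 38.9]
```

View pics/s1.png

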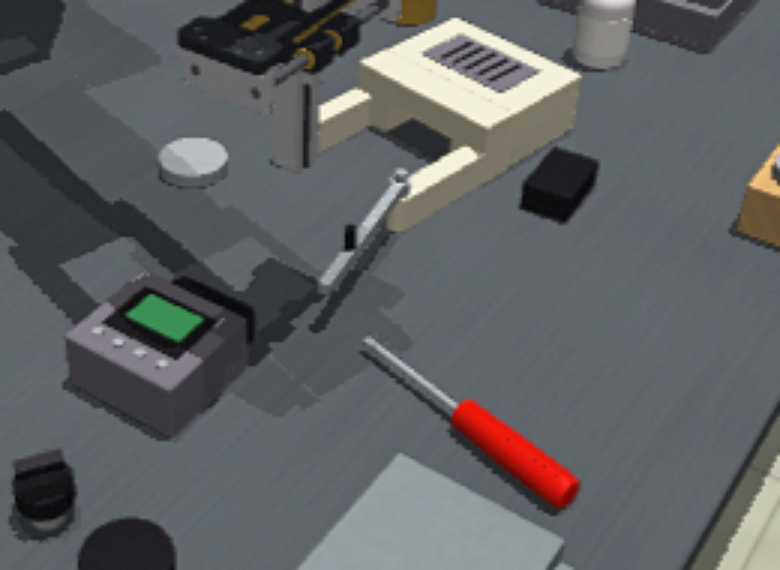

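The bar is now clear of the bay. Its tip is at about (287,246) in the full side image, roughly 1.85 rad. Next I push the module sideways from its far side.

```bash
python3 -m creep '[[[0.015,-0.05,0,0,0,0,0.06],[0.03,-0.098,0,0,0,0,0.06],[0.03,-0.098,-0.04,0,0,0,0.06],[0.03,-0.098,-0.08,0,0,0,0.06],[0.03,-0.098,-0.12,0,0,0,0.06],[0.03,-0.098,-0.137,0,0,0,0.06],[0.03,-0.098,-0.137,0,0,0,0.06]]]' &&
python3 -m creep '[[[-0.008,0,0,0,0,0,0.06],[-0.014,0,0,0,0,0,0.06],[-0.02,0,0,0,0,0,0.06],[-0.026,0,0,0,0,0,0.06],[-0.032,0,0,0,0,0,0.06],[-0.038,0,0,0,0,0,0.06],[-0.038,0,0,0,0,0,0.06]]]'
python3 - <<'E'
from h import *
for c in ['top','side']:
    im,d=snap(c);P=cloud(c,d);print(module(c,im,d,P,(.56,-.216))[0])
E
```

```text
time_s: 5.55
ee_pos: [0.6444, -0.2012, 0.0076]
eef_rot: [1.0, 0.006, -0.002, -0.001]
wrist_force: [-0.3, -0.2, 0.4]
gripper_width: 0.0598
grip_force: 0.0
time_s: 6.42
ee_pos: [0.6089, -0.2021, 0.0112]
eef_rot: [1.0, 0.006, 0.002, 0.001]
wrist_force: [3.7, -0.6, 4.5]
gripper_width: 0.0601
grip_force: 2.0
(array([ 576.5, -207.5]), array([86.8, 54.3]), 66.5)
(array([ 561.8, -243.4]), array([ 42.1, 121. ]), 89.1)
```

```bash
python3 -m creep '[[[-0.006,0,0.004,0,0,-1,0.06],[-0.012,0,0.008,0,0,-2.3,0.06],[-0.018,0,0.008,0,0,-3.6,0.06],[-0.024,-0.001,0.008,0,0,-4.9,0.06],[-0.03,-0.001,0.008,0,0,-6.2,0.06],[-0.036,-0.001,0.008,0,0,-7.5,0.06],[-0.042,-0.002,0.008,0,0,-8.8,0.06],[-0.048,-0.002,0.008,0,0,-10.1,0.06],[-0.054,-0.002,0.008,0,0,-11.4,0.06],[-0.056,-0.002,0.008,0,0,-11.4,0.06],[-0.056,-0.002,0.008,0,0,-11.4,0.06]]]'; python3 -m creep '[[[0.02,-0.004,0,0,0,0,0.06],[0.04,-0.008,0.01,0,0,0,0.06],[0.045,-0.008,0.07,0,0,0,0.06],[0.0,-0.05,0.13,0,0,10,0.06],[-0.05,-0.1,0.15,0,0,20,0.06],[-0.05,-0.11,0.15,0,0,30,0.06],[-0.05,-0.11,0.15,0,0,40,0.06],[-0.05,-0.11,0.15,0,0,50,0.06]]]'
python3 - <<'E'
from h import *
for c in ['top','side']:
    im,d=snap(c,c+'2.png');P=cloud(c,d);print(module(c,im,d,P,(.5,-.2))[0])
im=cv2.imread('pics/top2.png');cv2.imwrite('pics/t2.png',cv2.resize(im[120:300,180:440],(780,540)))
E
```

```text
time_s: 7.9
ee_pos: [0.5511, -0.2035, 0.0174]
eef_rot: [0.996, -0.094, -0.0, -0.0]
wrist_force: [0.3, 0.6, 0.4]
gripper_width: 0.0599
grip_force: 0.5
time_s: 8.9
ee_pos: [0.5003, -0.3141, 0.1676]
eef_rot: [0.941, 0.338, -0.001, -0.0]
wrist_force: [-0.3, 1.1, 0.3]
gripper_width: 0.0604
grip_force: 0.0
(array([ 487.9, -206. ]), array([ 96.6, 100.2]), 79.0)
(array([ 494.3, -207.4]), array([ 94. , 103.2]), 79.4)
```

View pics/t2.png

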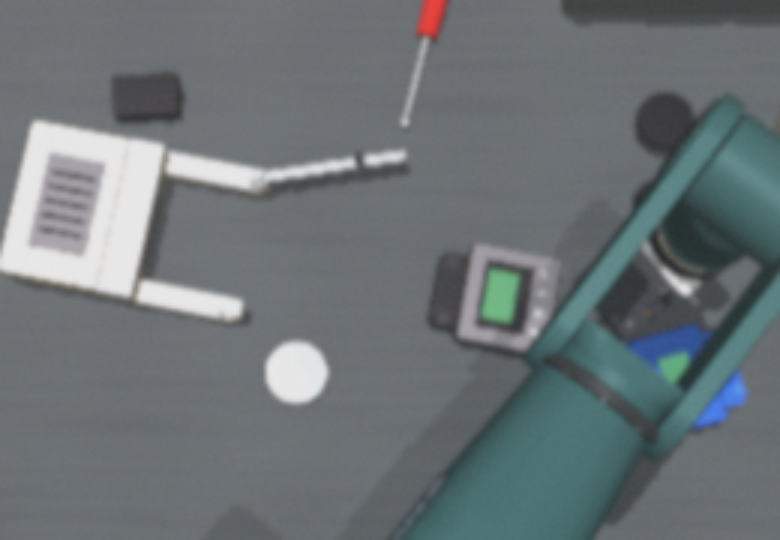

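The module now sits in line with the dock: about 2.8 mm off in y and about 0° in yaw, at crop position (510,295). Next I go behind it and push along the dock's x.

```bash
python3 -m creep '[[[-0.02,0.034,0,0,0,10,0.06],[-0.02,0.034,0,0,0,20,0.06],[-0.02,0.034,0,0,0,30,0.06],[-0.02,0.034,0,0,0,39.7,0.06],[-0.02,0.034,-0.05,0,0,39.7,0.06],[-0.02,0.034,-0.1,0,0,39.7,0.06],[-0.02,0.034,-0.13,0,0,39.7,0.06],[-0.02,0.034,-0.147,0,0,39.7,0.06],[-0.02,0.034,-0.147,0,0,39.7,0.06],[-0.02,0.034,-0.147,0,0,39.7,0.06]]]'; python3 -c "
from h import *
s=sensors.state();print(s['qpos'],s['eef_rot'])"
```

```text
time_s: 10.25
ee_pos: [0.4826, -0.2805, 0.022]
eef_rot: [0.772, 0.636, 0.0, 0.001]
wrist_force: [-0.2, -0.3, -0.1]
gripper_width: 0.0602
grip_force: 0.0
[-6.28078862e-01  2.10526562e-01  1.60556562e+00 -2.84021531e-05
  1.32247513e+00 -4.35017533e-01] [7.71963311e-01 6.35665288e-01 3.66550421e-04 1.46764908e-03]
```

```bash
python3 -m creep '[[[0.002,0.01,0,0,0,0,0.06],[0.004,0.02,0,0,0,0,0.06],[0.006,0.03,0,0,0,0,0.06],[0.008,0.042,0,0,0,0,0.06],[0.0105,0.055,0,0,0,0,0.06],[0.0134,0.07,0,0,0,0,0.06],[0.0162,0.085,0,0,0,0,0.06],[0.0191,0.1,0,0,0,0,0.06],[0.0219,0.115,0,0,0,0,0.06],[0.0248,0.13,0,0,0,0,0.06],[0.0277,0.145,0,0,0,0,0.06],[0.0305,0.16,0,0,0,0,0.06],[0.0334,0.175,0,0,0,0,0.06],[0.0362,0.19,0,0,0,0,0.06],[0.0391,0.205,0,0,0,0,0.06],[0.0425,0.223,0,0,0,0,0.06],[0.0444,0.233,0,0,0,0,0.06],[0.0459,0.241,0,0,0,0,0.06],[0.0459,0.241,0,0,0,0,0.06]]]'
python3 - <<'E'
from h import *
for c in ['top','side']:
    im,d=snap(c,c+'3.png')
a=cv2.imread('pics/top3.png')[140:260,180:350];b=cv2.imread('pics/side3.png')[140:310,190:400]
cv2.imwrite('pics/c3.png',np.vstack([cv2.resize(a,(425,300)),cv2.resize(b,(425,300))]))
E
```

```text
time_s: 12.62
ee_pos: [0.5279, -0.0386, 0.0212]
eef_rot: [0.772, 0.636, 0.0, 0.001]
wrist_force: [-0.6, -4.0, 2.3]
gripper_width: 0.0603
grip_force: 1.6
```

View pics/c3.png

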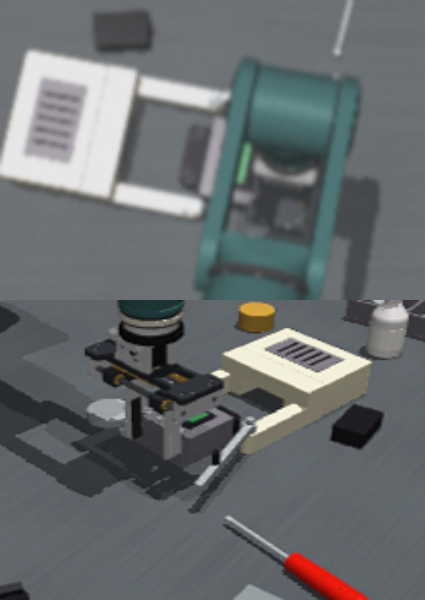

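Image check: the plug is inside the bay, at top crop (195,155), and looks biased to the lower (+y) side. I'll measure it in dock coordinates.

```bash
cat >> h.py <<'E'
def dockxy(p,o=(.5631,.1634),a=79.2):
    a=np.radians(a);q=p[...,:2]-np.array(o);return np.stack([q[...,0]*np.cos(a)+q[...,1]*np.sin(a),-q[...,0]*np.sin(a)+q[...,1]*np.cos(a)],-1)*1000
def warp(n,im,z,fn=None,o=(.5631,.1634),a=79.2,s=4):
    # rectified picture of plane z in dock coords: x -250..10, y -90..90, 4 px/2mm
    m=viewer.camera_model(n);K=np.array(m['camera_matrix']);T=np.linalg.inv(np.array(m['extrinsics']))
    X,Y=np.meshgrid(np.arange(-210,12,.5),np.arange(-90,90,.5));t=np.radians(a)
    W=np.stack([o[0]+(X*np.cos(t)-Y*np.sin(t))/1000,o[1]+(X*np.sin(t)+Y*np.cos(t))/1000,np.full(X.shape,z)],-1)
    C=W@T[:3,:3].T+T[:3,3];u=K[0,0]*C[...,0]/C[...,2]+K[0,2];v=K[1,1]*C[...,1]/C[...,2]+K[1,2]
    return cv2.remap(im,u.astype(np.float32),v.astype(np.float32),cv2.INTER_LINEAR)
E
python3 - <<'E'
from h import *
im=cv2.imread('pics/top3.png')
g=lambda z,x0,x1:warp('top',im,z)[:,int((x0+210)*2):int((x1+210)*2)].mean(1).astype(int)
for nm,z,x0,x1 in(('plug',.030,-95,-80),('body',.05,-118,-108),('arms',.034,-60,-20)):
    p=g(z,x0,x1);print(nm);print([(y,*p[int((y+90)*2)]) for y in range(-84,85,3)])
w=warp('top',im,.03);cv2.imwrite('pics/w3.png',cv2.resize(w,None,fx=1.7,fy=1.5))
E
```

```text
plug
[(-84, np.int64(167), np.int64(165), np.int64(163)), (-81, np.int64(206), np.int64(204), np.int64(203)), (-78, np.int64(225), np.int64(224), np.int64(223)), (-75, np.int64(227), np.int64(226), np.int64(225)), (-72, np.int64(223), np.int64(222), np.int64(221)), (-69, np.int64(218), np.int64(217), np.int64(217)), (-66, np.int64(213), np.int64(213), np.int64(213)), (-63, np.int64(203), np.int64(203), np.int64(204)), (-60, np.int64(171), np.int64(173), np.int64(174)), (-57, np.int64(123), np.int64(126), np.int64(128)), (-54, np.int64(95), np.int64(98), np.int64(98)), (-51, np.int64(98), np.int64(98), np.int64(95)), (-48, np.int64(111), np.int64(108), np.int64(104)), (-45, np.int64(117), np.int64(113), np.int64(109)), (-42, np.int64(116), np.int64(113), np.int64(108)), (-39, np.int64(112), np.int64(109), np.int64(105)), (-36, np.int64(102), np.int64(99), np.int64(97)), (-33, np.int64(93), np.int64(90), np.int64(90)), (-30, np.int64(90), np.int64(86), np.int64(88)), (-27, np.int64(89), np.int64(85), np.int64(87)), (-24, np.int64(89), np.int64(85), np.int64(87)), (-21, np.int64(87), np
[... 6883 characters left out ...]
(117), np.int64(113), np.int64(109)), (48, np.int64(117), np.int64(113), np.int64(109)), (51, np.int64(125), np.int64(122), np.int64(119)), (54, np.int64(153), np.int64(151), np.int64(149)), (57, np.int64(197), np.int64(195), np.int64(194)), (60, np.int64(224), np.int64(223), np.int64(224)), (63, np.int64(231), np.int64(230), np.int64(231)), (66, np.int64(231), np.int64(230), np.int64(231)), (69, np.int64(231), np.int64(230), np.int64(231)), (72, np.int64(230), np.int64(230), np.int64(231)), (75, np.int64(224), np.int64(223), np.int64(224)), (78, np.int64(194), np.int64(194), np.int64(196)), (81, np.int64(140), np.int64(142), np.int64(143)), (84, np.int64(107), np.int64(107), np.int64(106))]
```

View pics/w3.png

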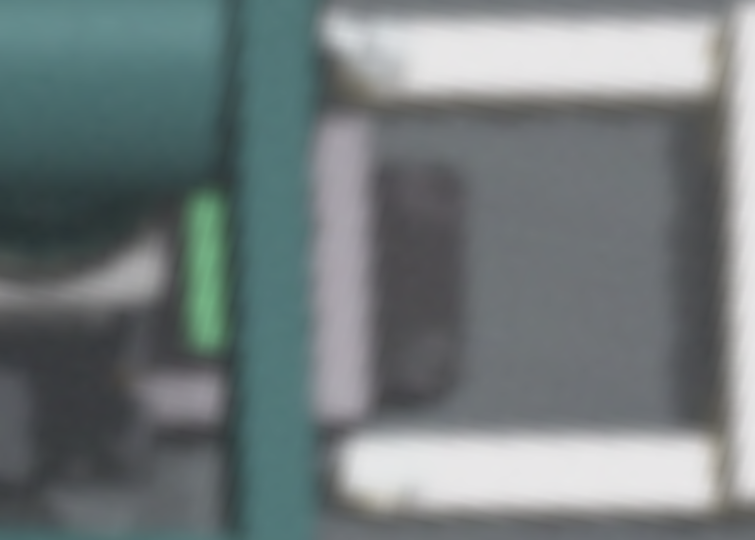

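Body centre reads +2.7 and the arms' centre −1.5, so the module is about 4.3 mm too far to +y, with yaw fine. I'll push on diagonally to take that out.

```bash
python3 -m creep '[[[0.0016,0.0058,0,0,0,0,0.06],[0.0031,0.0116,0,0,0,0,0.06],[0.0047,0.0174,0,0,0,0,0.06],[0.0063,0.0232,0,0,0,0,0.06],[0.0078,0.029,0,0,0,0,0.06],[0.0094,0.0348,0,0,0,0,0.06],[0.011,0.0406,0,0,0,0,0.06],[0.0126,0.0464,0,0,0,0,0.06],[0.0142,0.0522,0,0,0,0,0.06],[0.0156,0.057,0,0,0,0,0.06],[0.0156,0.057,0,0,0,0,0.06]]]'
cat > m.py <<'E'
import sys
from h import *
im,_=snap('top',sys.argv[1]);im=cv2.imread('pics/'+sys.argv[1])
def edges(z,x0,x1,ya,yb,n):
    p=warp('top',im,z)[int((ya+90)*2):int((yb+90)*2),int((x0+210)*2):int((x1+210)*2)].mean((1,2));g=np.gradient(cv2.GaussianBlur(p.reshape(-1,1),(1,9),2).ravel())
    return ya+np.argmax(g if n>0 else -g)/2
for x in range(-120,-40,8): print(x,'body',edges(.05,x,x+6,-56,-25,1),edges(.05,x,x+6,30,54,-1))
print('arms',edges(.034,-40,-20,-70,-45,-1),edges(.034,-40,-20,45,70,1))
if len(sys.argv)>2: cv2.imwrite('pics/'+sys.argv[2],cv2.resize(warp('top',im,.05),None,fx=1.7,fy=1.5))
E
python3 m.py top4.png w4.png
```

```text
time_s: 14.1
ee_pos: [0.5427, 0.0175, 0.0205]
eef_rot: [0.772, 0.636, -0.001, 0.0]
wrist_force: [-0.4, -4.7, 3.8]
gripper_width: 0.0601
grip_force: 2.5
-120 body -25.5 32.5
-112 body -56.0 42.5
-104 body -56.0 47.5
-96 body -27.0 48.5
-88 body -27.0 47.0
-80 body -26.5 52.0
-72 body -35.0 30.0
-64 body -33.5 49.0
-56 body -29.0 47.5
-48 body -28.0 40.0
arms -58.0 55.5
```

View pics/w4.png

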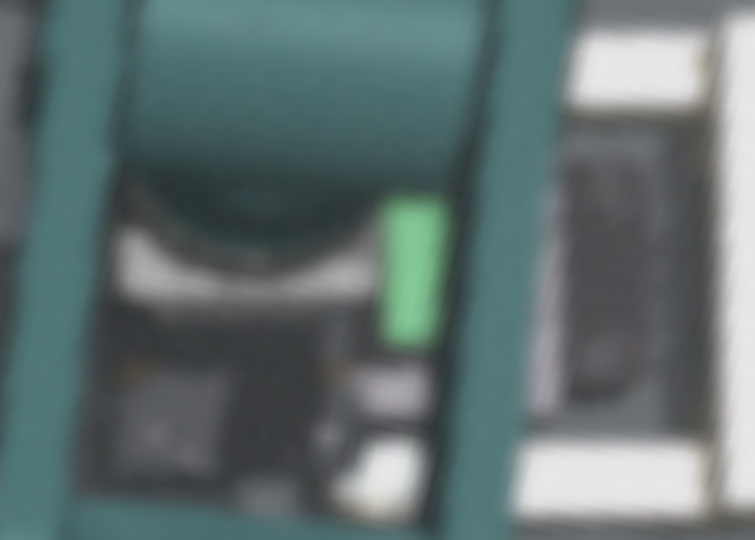

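The lower body edge is at about 48.3, so the centre is near −1.7 against the arms' −1.25: aligned. Now a straight push into the socket.

```bash
python3 -m creep '[[[0.0009,0.0049,0,0,0,0,0.06],[0.0019,0.0098,0,0,0,0,0.06],[0.0028,0.0147,0,0,0,0,0.06],[0.0037,0.0196,0,0,0,0,0.06],[0.0047,0.0245,0,0,0,0,0.06],[0.0056,0.0294,0,0,0,0,0.06],[0.0065,0.0343,0,0,0,0,0.06],[0.0071,0.0373,0,0,0,0,0.06],[0.0071,0.0373,0,0,0,0,0.06]]]'
```

```text
time_s: 15.28
ee_pos: [0.5498, 0.0544, 0.0206]
eef_rot: [0.772, 0.636, -0.001, 0.001]
wrist_force: [-1.7, -5.1, 3.1]
gripper_width: 0.0597
grip_force: 2.9
```

```bash
python3 -m creep '[[[0.0005,0.0025,0,0,0,0,0.06],[0.0009,0.0049,0,0,0,0,0.06],[0.0013,0.0069,0,0,0,0,0.06],[0.0013,0.0069,0,0,0,0,0.06]]]'; python3 -m creep '[[[0.0004,0.002,0,0,0,0,0.06],[0.0008,0.004,0,0,0,0,0.06],[0.0008,0.004,0,0,0,0,0.06]]]'
```

```text
time_s: 15.78
ee_pos: [0.551, 0.061, 0.0205]
eef_rot: [0.772, 0.636, -0.001, 0.001]
wrist_force: [-1.1, -5.5, 5.3]
gripper_width: 0.06
grip_force: 3.2
time_s: 16.15
ee_pos: [0.5515, 0.063, 0.0206]
eef_rot: [0.772, 0.636, -0.003, 0.002]
wrist_force: [-1.8, -11.3, 5.5]
gripper_width: 0.0602
grip_force: 5.7
```

```bash
python3 -m creep '[[[0.0004,0.002,0,0,0,0,0.06],[0.0008,0.004,0,0,0,0,0.06],[0.0008,0.004,0,0,0,0,0.06]]]'
```

```text
time_s: 16.52
ee_pos: [0.5517, 0.0629, 0.0206]
eef_rot: [0.772, 0.636, -0.006, 0.004]
wrist_force: [-5.1, -19.9, 7.2]
gripper_width: 0.0599
grip_force: 10.4
```

Firm stop at 20 N, with the TCP 100.8 mm before the mouth against 100 expected, so the module is home. I'll back off, look, and compute the closing path.

```bash
python3 -m creep '[[[-0.005,-0.024,0,0,0,0,0.06],[-0.011,-0.06,0.01,0,0,0,0.0],[-0.011,-0.06,0.06,0,0,0,0.0],[0.03,-0.09,0.12,0,0,0,0.0],[0.07,-0.13,0.14,0,0,0,0.0],[0.11,-0.16,0.14,0,0,0,0.0],[0.14,-0.16,0.14,0,0,0,0.0],[0.14,-0.16,0.14,0,0,0,0.0]]]'
python3 m.py top5.png
python3 - <<'E'
from h import *
im,d=snap('side','side5.png');t=cv2.imread('pics/top5.png')
cv2.imwrite('pics/c5.png',np.hstack([cv2.resize(warp('top',t,.05),(400,324)),cv2.resize(cv2.imread('pics/side5.png')[150:290,230:400],(394,324))]))
s=sensors.state()['ee_pos'];print(s)
a=np.radians(79.2);dx=np.array([np.cos(a),np.sin(a)]);dy=np.array([-dx[1],dx[0]]);o=np.array([.5644,.1632])
for th in (2.1,1.95,1.8,1.6,1.4,1.2,1.,.8,.6,.4,.2,.1,0,-.05):
    off=.013 if th<2.05 else .03
    q=np.array([-.1,-.069])+.08*np.array([-np.sin(th),np.cos(th)])+off*np.array([-np.cos(th),-np.sin(th)])
    print(th,(o+q[0]*dx+q[1]*dy).round(4))
E
```

```text
time_s: 17.52
ee_pos: [0.6934, -0.0889, 0.1573]
eef_rot: [0.772, 0.636, -0.0, -0.002]
wrist_force: [0.2, 0.3, -0.4]
gripper_width: 0.0002
grip_force: 0.0
-120 body -51.5 37.0
-112 body -47.0 38.0
-104 body -45.0 38.0
-96 body -46.5 46.5
-88 body -48.0 47.5
-80 body -49.0 48.0
-72 body -48.0 48.0
-64 body -49.0 48.5
-56 body -48.5 47.5
-48 body -27.5 48.5
arms -59.0 55.0
[ 0.69204487 -0.08848074  0.15876034]
2.1 [ 0.6684 -0.0133]
1.95 [ 0.6414 -0.024 ]
1.8 [ 0.6297 -0.0274]
1.6 [ 0.6136 -0.029 ]
1.4 [ 0.5975 -0.0274]
1.2 [ 0.582  -0.0227]
1.0 [ 0.5678 -0.0149]
0.8 [ 0.5554 -0.0045]
0.6 [0.5453 0.0081]
0.4 [0.538  0.0225]
0.2 [0.5336 0.0381]
0.1 [0.5326 0.0462]
0 [0.5324 0.0543]
-0.05 [0.5326 0.0583]
```

View pics/c5.png

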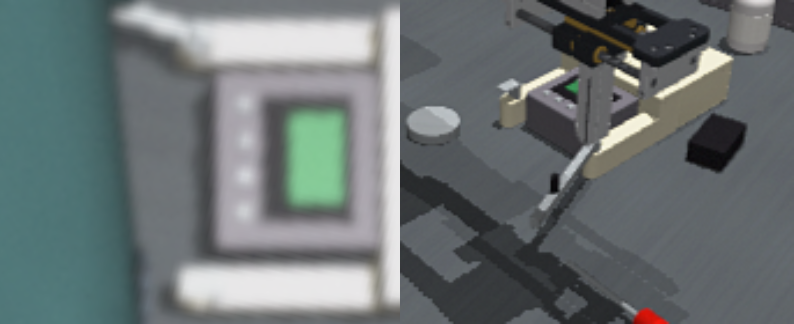

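The module is home: rear at about −91, flush with the socket face and centred. The latch is still open, so next I descend outside the bar.

```bash
python3 -m creep '[[[-0.01,0.035,0,0,0,0,0],[-0.017,0.068,0,0,0,0,0],[-0.017,0.068,-0.04,0,0,0,0],[-0.017,0.068,-0.08,0,0,0,0],[-0.017,0.068,-0.11,0,0,0,0],[-0.017,0.068,-0.126,0,0,0,0],[-0.017,0.068,-0.126,0,0,0,0],[-0.017,0.068,-0.126,0,0,0,0]]]'
```

```text
time_s: 18.62
ee_pos: [0.677, -0.0215, 0.0363]
eef_rot: [0.772, 0.636, 0.001, 0.001]
wrist_force: [-0.2, -0.5, -0.2]
gripper_width: 0.0002
grip_force: 0.0
```

```bash
python3 -m creep '[[[-0.018,-0.001,-0.006,0,0,0,0],[-0.0356,-0.0025,-0.006,0,0,0,0],[-0.0473,-0.0059,-0.006,0,0,0,0],[-0.0555,-0.007,-0.006,0,0,0,0],[-0.0634,-0.0075,-0.006,0,0,0,0],[-0.0715,-0.007,-0.006,0,0,0,0],[-0.0795,-0.0059,-0.006,0,0,0,0],[-0.0875,-0.004,-0.006,0,0,0,0],[-0.095,-0.0012,-0.006,0,0,0,0],[-0.1022,0.0025,-0.006,0,0,0,0],[-0.1092,0.0066,-0.006,0,0,0,0],[-0.1156,0.0115,-0.006,0,0,0,0],[-0.1216,0.017,-0.006,0,0,0,0],[-0.127,0.023,-0.006,0,0,0,0],[-0.1317,0.0296,-0.006,0,0,0,0],[-0.1357,0.0366,-0.006,0,0,0,0],[-0.139,0.044,-0.006,0,0,0,0],[-0.1415,0.0516,-0.006,0,0,0,0],[-0.1434,0.0596,-0.006,0,0,0,0],[-0.1434,0.0596,-0.006,0,0,0,0]]]'
```

```text
time_s: 21.12
ee_pos: [0.5322, 0.0389, 0.0281]
eef_rot: [0.771, 0.636, -0.0, -0.0]
wrist_force: [0.4, -0.2, 0.2]
gripper_width: 0.0002
grip_force: 0.0
```

Now the last 0.2 rad, to the catch.

```bash
python3 -m creep '[[[-0.0005,0.004,0,0,0,0,0],[-0.0007,0.008,0,0,0,0,0],[-0.0003,0.0115,0,0,0,0,0],[0,0.0145,0,0,0,0,0],[0.0005,0.0165,0,0,0,0,0],[0.0005,0.0165,0,0,0,0,0]]]'
```

```text
time_s: 21.88
ee_pos: [0.5327, 0.0535, 0.0282]
eef_rot: [0.772, 0.636, -0.001, 0.001]
wrist_force: [-1.2, -4.3, 1.2]
gripper_width: 0.0003
grip_force: 2.5
```

```bash
python3 -m creep '[[[0.0003,0.0015,0,0,0,0,0],[0.0006,0.003,0,0,0,0,0],[0.0008,0.0045,0,0,0,0,0],[0.0008,0.0045,0,0,0,0,0]]]'; python3 -m creep '[[[0.0003,0.002,0,0,0,0,0],[0.0006,0.004,0,0,0,0,0],[0.0006,0.004,0,0,0,0,0]]]'
```

```text
time_s: 22.38
ee_pos: [0.5327, 0.0537, 0.0283]
eef_rot: [0.772, 0.636, -0.005, 0.003]
wrist_force: [-3.9, -14.1, 2.8]
gripper_width: 0.0005
grip_force: 7.7
time_s: 22.75
ee_pos: [0.5327, 0.0537, 0.0283]
eef_rot: [0.772, 0.635, -0.008, 0.005]
wrist_force: [-5.9, -22.8, 5.1]
gripper_width: 0.0006
grip_force: 12.3
```

Hard stop at the expected closed position (predicted y 0.0543). I'll back off and check.

```bash
python3 -m creep '[[[-0.003,-0.014,0,0,0,0,0],[-0.01,-0.05,0,0,0,0,0],[-0.02,-0.1,0.05,0,0,0,0],[-0.03,-0.15,0.12,0,0,0,0],[-0.05,-0.2,0.14,0,0,0,0],[-0.06,-0.24,0.14,0,0,0,0],[-0.06,-0.28,0.14,0,0,0,0],[-0.06,-0.28,0.14,0,0,0,0]]]'
python3 m.py top6.png
python3 - <<'E'
from h import *
im,d=snap('side','side6.png');t=cv2.imread('pics/top6.png')
cv2.imwrite('pics/c6.png',np.hstack([cv2.resize(warp('top',t,.048),(400,324)),cv2.resize(cv2.imread('pics/side6.png')[150:290,230:400],(394,324))]))
P=cloud('side',d);m=(P[...,2]>.055)&(np.linalg.norm(dockxy(P)-[-102,36],axis=-1)<25);print('pin dock xy',dockxy(P[m]).mean(0))
E
```

```text
time_s: 23.75
ee_pos: [0.4747, -0.2187, 0.1683]
eef_rot: [0.773, 0.634, 0.001, 0.0]
wrist_force: [-0.1, 0.2, -1.2]
gripper_width: -0.0
grip_force: 0.0
-120 body -45.5 43.0
-112 body -30.5 31.5
-104 body -33.5 31.5
-96 body -36.5 31.5
-88 body -48.0 47.5
-80 body -49.0 48.5
-72 body -48.0 47.5
-64 body -49.0 48.5
-56 body -48.5 47.5
-48 body -27.5 48.5
arms -59.0 55.0
pin dock xy [-100.69131596   35.42284916]
```

View pics/c6.png

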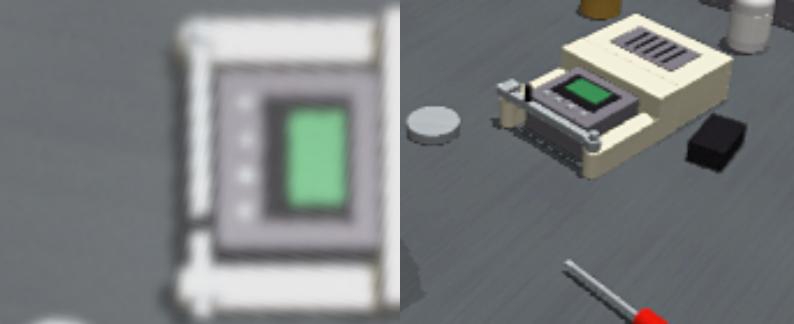

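The bar lies straight across the module's back in its catch: the pin is at dock (−100.7, 35.4) against (−100, 36) expected. The module is seated and the arm is clear, so I'm handing in.

```bash
python3 -c "
from station import finish_job
print(finish_job())"
```

```text
the job is handed in; nothing more can be done
None
```

I pushed the module home in its dock and shut the latch bar in its catch, then handed the job in at about 24 s; the last pictures and the firm stops show both seated, but no verdict came back.

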